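# Open the code-and-key lock box and hold it unlocked

## Task

Enter the code on the lock box by pressing its three buttons fully down one at a time: round, then square, then the narrow bar. Then take the key from the wooden rest, push it straight and fully home into the lock past the sticky pins, and only then turn it a quarter turn clockwise (seen from above) to its stop. The lock springs back, so finish still gripping the key and holding it turned, fully home; do not disturb the spice jar, salt shaker or tin.

Things in the scene. Friction and masses are not known exactly. Their poses are not given: they have to be found in the camera images.
- box: Grey steel lock box, 150 (x) x 190 (y) x 55 mm high, fixed to the worktop; origin at the centre of its underside, its front is -x. On the lid: the three code buttons in a row along y, 55 mm apart, 42 mm in front of the box's centre, in an order that changes; the lock, 32 mm behind the centre.
- lock_face (a point): On the lock's axis, level with the top of its round steel bezel (37 mm outside, 21 mm opening, 3 mm above the lid). Stays with the box; axes as the box's.
- keyway (a point): Centre of the mouth of the lock's slot, in a brass plug 4 mm below the bezel's top; turns with the plug. Slot 16 mm long along its x (the box's x when at rest), 6 mm wide along y, mouth chamfered 1 mm, deeper than the blade. Two spring pins in it stick and resist over the last 12 mm before home: some 5 to 20 N to push past, and small wiggles help.
- lock (a joint): Turn of the lock's plug, clockwise from above positive, rad: 0 at rest, hard stop at 1.62. A spring (0.025 N m at rest, 0.08 at a quarter turn) drives it back to 0 when the key is let go. The blade has about 0.15 rad of play in the slot, so the key turns about 1.75 rad to bring the plug to its stop. Turning draws a steel bolt from a keeper on the box's right side.
- key: The key, 40 g, standing blade down in the wooden rest. Origin at the shoulder where bow and blade meet; z up, x along the blade's width, y through the thickness. Bow: flat black grip 34 (x) x 12 (y) x 40 mm (z, up from the origin). The same either way round (half a turn about z). Fully home, the shoulder rests on the bezel: its origin is then at point lock_face.
- key_tip (a point): Lower end of the key's steel blade, 28 mm below the key's origin. The blade is 14 (x) x 4.5 (y) mm, its last 7 mm a V point in the x-z plane.
- rest: Wooden block, 56 x 56 x 50 mm high on a 66 mm square 8 mm foot, fixed; origin at the centre of its underside. The key stands in a 34 mm deep slot in its top, its shoulder on the block's top, about 1 mm of play each side.
- button_round (a joint): Press of the round code button, m: 0 up, 0.005 fully down; springs back; about 1.1 N to start, 3.9 N fully down.
- round_top (a point): Centre of the top face of the round code button's cap (round, 24 mm across; grey plastic), on a 36 mm square black base; 67 mm above the worktop when up, cap 8 mm above its base. It is pressed straight down.
- button_square (a joint): Press of the square code button, m: 0 up, 0.005 fully down; springs back; about 1.1 N to start, 3.9 N fully down.
- square_top (a point): Centre of the top face of the square code button's cap (square, 21 mm; grey plastic), on a 36 mm square black base; 67 mm above the worktop when up, cap 8 mm above its base. It is pressed straight down.
- button_bar (a joint): Press of the bar code button, m: 0 up, 0.005 fully down; springs back; about 1.1 N to start, 3.9 N fully down.
- bar_top (a point): Centre of the top face of the bar code button's cap (a narrow bar, 29 x 10 mm, its length along the box's x axis; grey plastic), on a 36 mm square black base; 67 mm above the worktop when up, cap 8 mm above its base. It is pressed straight down.
- spice_jar: Bystander: spice jar, 45 x 100 mm, screw cap, standing loose behind the work; origin at the centre of its underside. Leave alone.
- salt: Bystander: salt shaker, 44 x 90 mm, clear with grey cap, standing loose behind the work; origin at the centre of its underside. Leave alone.
- tomato_tin: Bystander: tomato tin, 76 x 110 mm, standing loose behind the work; origin at the centre of its underside. Leave alone.
There are look-alikes about, which are no part of the job. Leave any orange or pink look-alike of the key alone.

How it is judged:
By the outcome, as a careful person would: the job done as asked, in the order asked, and still so for the second after the job is handed in, while the arm keeps its last pose, push and grip.
It also fails if it takes over 64 s, if anything falls off the work surface, if the arm or the gripper's body presses on something with over 40 N, if the wrist force passes 120 N, or if a joint passes its speed limit or range.

## Robot

A 6-joint arm with a two-finger parallel gripper is mounted at the origin on a cart in front of the work surface, level with it; the furniture and walls round the work are solid. World frame = base frame: x ahead of the robot, y to its left, z up, the work surface at z = 0. Lengths are in m, angles in rad, forces in N, time in s.
With the tool pointing down it reaches from about 0.4 to 0.825 m from the base axis. Payload 7 kg.
Tool frame: the origin (TCP) lies midway between the tips of the shut fingers; the grasp point (between the pads) lies 19 mm behind it; z points along the fingers, y is the line along which they close (so a half turn about z gives the same grasp; the last joint's range is limited). The gripper opens to 88 mm and grips with 3 to 60 N. Pads are 19 mm wide; open, the fingers measure 130 mm over their backs; the gripper's body (78 mm by 193 mm) begins 47 mm behind the grasp point.
Start: joints at [1.611, 0.359, 0.012, 0, -1.224, -0.288], TCP at [0.166, 0.654, 0.227] pointing down, gripper open.
Joint ranges: [-3.07, 3.07], [-1.43, 2.12], [-1.02, 1.25], [-3.03, 1.67], [-3.05, -0], [-3.03, 3.03]. Speed limits (rad/s): [2.39, 2.39, 3.01, 3.14, 3.14, 3.14].

## Interface

Orientations are given as [roll, pitch, yaw] about the fixed x, y, z axes, in that order (R = Rz(yaw) Ry(pitch) Rx(roll)).
In Python, from station import arm gives the robot as it stands.
- The arm moves only by the tool servo_tool, never from a script. Its argument "deltas" is a list of rows, each a list of 7 numbers: the closure, from -1 (fully open) to 1 (shut), then the shift along the tool's x, y, z in mm, then the turn, a rotation vector about the tool's x, y, z in degrees. In form: [[gripper, x, y, z, ax, ay, az], ...]. A call has 1 to 20 rows; each row shifts and turns the commanded pose from where the row before left it, along the tool's axes as they then stand; what a row does not reach is not made up. A row lasts 1/12 s, in which the tool goes at most 41.7 mm and 7.16 degrees, less where a joint would pass 70% of its speed; a pose out of reach is approached as far as the arm can. A call is refused whole if a number of a shift passes 41.7 or a number of a turn 7.16, either way. A call with a gripper value outside its range is refused whole. The fingers move at their own pace and stop on an object; "squeeze" is the grip in N (left out, the last holds). Time passes only in rows, so rows that do not move let the fingers close. It gives the time, the measured TCP pose, the force, the opening and the grip force at its end, in the units of the state.
- arm.get_state(): the state, without advancing time (a new reading comes with each control period).
- arm.grab_frame(name): name is "side" or "top" or "wrist"; returns a dict with "color" (384x512x3 uint8, red, green, blue), "K" (3x3 intrinsics, pixels), "position" and "orientation" of the camera in the world. Camera axes: x right, y down, z forward; pixel columns grow to the right and rows downward; lengths in m; the calibration is good to about 2 mm. A picture is of the moment at which its call begins. There is no depth.
- arm.job_done(): hands the job in; it is judged then, once.
Trained networks look in a picture, given as the dict that the camera call returned (one of the last four; its "shot" number tells which), for a name from the list of things; names that differ only in an ending like _2 or _b are one class to them, and where a whole thing is asked for, a point or a joint stands for the part that bears it (a point fixed in the world has none). Each returns a list of dicts, best first, with "conf" (0 to 1); they miss things now and then, are a little off and sometimes report something else, mostly with a low value. They report only what shows in the picture. A call takes as long as a camera call. They do not tell look-alikes from the thing itself.
- arm.recognise(query, picture): "at" ([x, y, z] in m, in the coordinates of the camera as it stood for that picture, good to about 4 mm: the middle of the surface that is visible of it).
The state is a dict: "t": time; "q": joint angles; "qd": joint speeds; "joint_efforts": joint torques, N m; "eef_pos": TCP position; "ee_rot": TCP orientation; "force": force on the tool from outside, world axes, zero at the start; "moment": the same for the moment, N m; "width": finger opening in m; "gripper_force": force on a finger pad.
Only numpy, scipy, OpenCV 4.12 (cv2) and the standard library are available. Lean on these libraries where they do the work, as an engineer would, in place of code of your own. Each camera call takes 0.05 s, during which the arm holds its last target. There are 200 camera calls.

## Working session

There is one attempt and no reset: what is moved stays moved. The work goes in short steps, Python scripts to look and compute and a tool call to move; the robot and the scene stay as the last step left them, time stands still between calls to the robot, and variables do not carry over. Pictures are saved under pics/ and viewed, at most 10 in all, crops included, and the job is handed in when it is done.

Besides the shell and the picture viewer there is one more tool, called after "Request:" as name([rows], argument=value, ...), one row to a line, values as JSON. servo_tool: Moves the arm, as the interface text tells. Its arguments: {"type":"object","properties":{"deltas":{"type":"array","items":{"type":"array","items":{"type":"number"}}},"squeeze":{"type":"number"}},"required":["deltas"]}

```bash
mkdir -p pics
cat > h.py <<'E'
import numpy as np, cv2
from station import arm
from scipy.spatial.transform import Rotation as R
def rot(o):
    o=np.array(o); 
    return o if o.shape==(3,3) else (R.from_euler('xyz',o).as_matrix() if o.size==3 else R.from_quat(o).as_matrix())
def world(p,at): return rot(p['orientation'])@np.array(at)+np.array(p['position'])
def pix(p,X):
    c=rot(p['orientation']).T@(np.array(X)-np.array(p['position'])); u=np.array(p['K'])@c; return u[:2]/u[2]
def ray(p,uv,z):
    d=rot(p['orientation'])@np.linalg.solve(np.array(p['K']),[uv[0],uv[1],1.]); o=np.array(p['position']); return o+d*(z-o[2])/d[2]
def save(n,img): cv2.imwrite('pics/'+n,img[:,:,::-1])
E
python3 - <<'E'
from h import *
ims=[]
for c in ['top','side']:
    p=arm.grab_frame(c); ims.append(p['color'])
    print(c,p['position'],p['orientation'],p['K'][0])
    for q in ['box','lock_face','keyway','key','rest','round_top','square_top','bar_top','spice_jar','salt','tomato_tin']:
        try: r=arm.recognise(q,p)
        except Exception as e: print(q,e); continue
        for d in r[:3]: print(q,round(d['conf'],2),world(p,d['at']).round(3),pix(p,world(p,d['at'])).round())
save('a.png',np.vstack(ims)[:, :] if 0 else cv2.resize(np.hstack(ims),(800,300)))
save('top.png',ims[0])
print(arm.get_state())
E
```

```text
top [0.4208392  0.27279166 1.02805918] [-3.039682    0.00760448 -1.56142975] [457.5291609    0.         257.29619606]
box 0.68 [0.586 0.166 0.053] [311. 161.]
lock_face 0.94 [0.586 0.169 0.055] [310. 161.]
keyway 0.38 [0.606 0.177 0.055] [306. 151.]
key 0.91 [0.325 0.304 0.011] [246. 281.]
key 0.81 [0.449 0.461 0.015] [176. 224.]
key 0.81 [0.342 0.434 0.01 ] [187. 273.]
rest 0.87 [0.441 0.339 0.051] [230. 228.]
rest 0.73 [0.7   0.292 0.098] [253. 103.]
round_top 0.42 [0.561 0.096 0.065] [345. 172.]
round_top 0.36 [0.597 0.481 0.106] [160. 150.]
square_top 0.54 [0.514 0.191 0.068] [300. 193.]
bar_top 0.41 [0.54  0.145 0.064] [322. 181.]
spice_jar 0.64 [0.702 0.291 0.098] [253. 102.]
salt 0.78 [0.666 0.376 0.079] [213. 120.]
tomato_tin 0.69 [0.596 0.48  0.108] [160. 150.]
tomato_tin 0.25 [0.669 0.375 0.081] [213. 119.]
side [ 0.35200551 -0.45052909  0.58019047] [-2.1535439  -0.02237621 -0.23620361] [442.36779774   0.         256.02410594]
box 0.67 [0.57  0.126 0.049] [292. 252.]
lock_face 0.74 [0.576 0.131 0.05 ] [294. 249.]
keyway 0.53 [0.611 0.177 0.052] [304. 231.]
key 0.94 [0.4   0
[... 607 characters left out ...]
in 0.9 [0.595 0.458 0.067] [261. 155.]
{'t': 1.2, 'q': array([ 1.61111679e+00,  3.58547167e-01,  1.18934983e-02,  2.02865131e-05,
       -1.22410287e+00, -2.88091499e-01]), 'qd': array([ 0.00029159, -0.00121712, -0.00025715,  0.00036498,  0.0008765 ,
        0.00056972]), 'joint_efforts': array([ 5.13878495e-04, -5.82407784e+01,  2.93315452e+01,  7.00261742e+00,
        1.25473153e-02, -1.60035586e-05]), 'eef_pos': array([0.16556504, 0.65435471, 0.22659626]), 'ee_rot': array([-3.14154909e+00, -6.99005479e-06, -2.47764142e-01]), 'force': array([ 0.79051342, -0.47360476, -0.05769925]), 'moment': array([-0.06850744, -0.02807502, -0.02270105]), 'gripper_force': 0.0, 'width': 0.08772040950989536}
```

View pics/a.png

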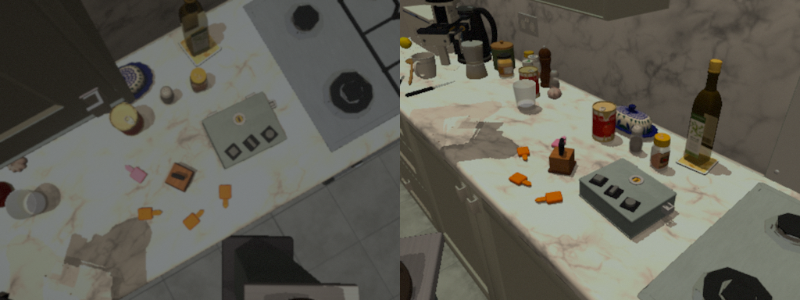

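View pics/top.png

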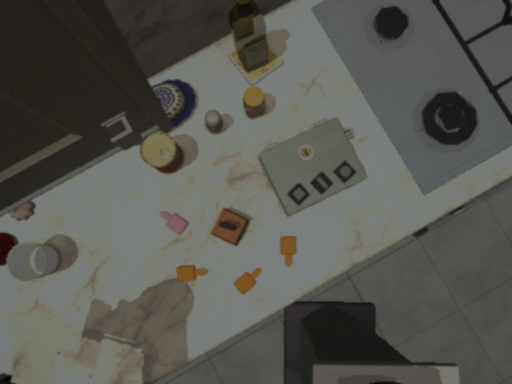

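The top view shows the box at about (312,165). Its buttons are square (298,194), bar (321,182) and round (345,172), and the lock is at (306,152). The black key is in the rest at (230,227), and the orange and pink keys are decoys. The box yaw comes out near 27°. I'll move above the rest, since it's on the way, and take a look.

Request:
servo_tool([
  [1, 14, 12, -1, 0, 0, 0],
  [1, 28, 24, -1, 0, 0, 0],
  [1, 28, 24, -1, 0, 0, 0],
  [1, 28, 24, -1, 0, 0, 0],
  [1, 28, 24, -1, 0, 0, 0],
  [1, 28, 24, -1, 0, 0, 0],
  [1, 28, 24, -1, 0, 0, 0],
  [1, 28, 24, -1, 0, 0, 0],
  [1, 28, 24, -1, 0, 0, 0],
  [1, 28, 24, -1, 0, 0, 0],
  [1, 28, 24, -1, 0, 0, 0],
  [1, 14, 12, -1, 0, 0, 0],
  [1, 0, 0, 0, 0, 0, -6.8],
  [1, 0, 0, 0, 0, 0, -6.8],
  [1, 0, 0, 0, 0, 0, -6.8],
  [1, 0, 0, 0, 0, 0, -6.8],
  [1, 0, 0, 0, 0, 0, -6.8],
  [1, 0, 0, 0, 0, 0, -6.8],
  [1, 0, 0, 0, 0, 0, 0],
  [1, 0, 0, 0, 0, 0, 0],
], squeeze=10)

```text
t: 2.87
eef_pos: [0.3994, 0.3229, 0.2387]
ee_rot: [-3.141, -0.0, 0.461]
force: [-0.0, -0.4, 0.2]
width: 0.0003
gripper_force: 0.0
```

Run:
```python
from h import *
s=arm.get_state(); print(s['t'],s['q'].round(3),s['eef_pos'],s['ee_rot'],s['width'])
p=arm.grab_frame('wrist'); print(p['position'],p['orientation'],p['K'][0])
for q in ['key','key_tip','rest','keyway','lock_face','round_top','square_top','bar_top']:
    for d in arm.recognise(q,p)[:3]: print(q,round(d['conf'],2),world(p,d['at']).round(3),pix(p,world(p,d['at'])).round())
save('w1.png',p['color']); np.save('w1.npy',p,allow_pickle=True)
```

```text
2.8667 [ 1.063  0.083 -0.32   0.    -1.168  0.969] [0.39939645 0.32288595 0.2386716 ] [-3.14149914e+00 -1.79273263e-04  4.60609145e-01] 0.00028114970458875915
[0.47285688 0.35931772 0.39616354] [ 2.83611833e+00  7.54640560e-04 -1.11054217e+00] [266.3544324    0.         254.08687409]
key 0.97 [0.328 0.303 0.01 ] [245. 211.]
key 0.74 [0.457 0.464 0.01 ] [179.  82.]
key 0.73 [0.349 0.432 0.013] [172. 163.]
key_tip 0.87 [0.327 0.307 0.012] [242. 211.]
key_tip 0.83 [0.454 0.464 0.011] [178.  84.]
key_tip 0.79 [0.447 0.345 0.088] [255. 134.]
rest 0.72 [0.452 0.349 0.052] [254. 126.]
keyway 0.61 [0.609 0.176 0.05 ] [443.  71.]
keyway 0.36 [0.568 0.1   0.065] [480. 133.]
lock_face 0.83 [0.588 0.184 0.056] [429.  84.]
lock_face 0.58 [0.446 0.346 0.09 ] [254. 135.]
round_top 0.63 [0.564 0.098 0.069] [481. 136.]
square_top 0.75 [0.517 0.197 0.064] [389. 135.]
bar_top 0.59 [0.562 0.097 0.07 ] [482. 138.]
bar_top 0.55 [0.539 0.146 0.064] [434. 137.]
```

View pics/w1.png

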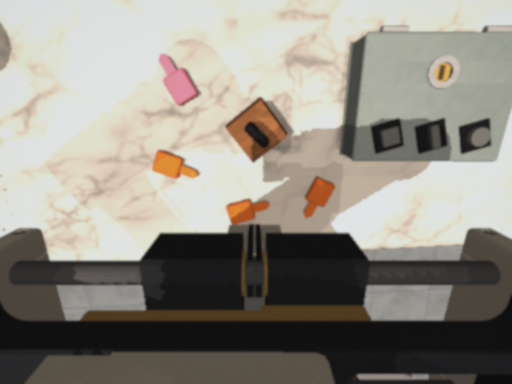

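The wrist view shows the black bow at (258,134) on the rest. Buttons are square (387,135), bar (432,135) and round (478,135), and the lock bezel is at (443,71). I'll segment these to refine them.

```bash
cat >> h.py <<'E'
def blobs(p,box,f,amin=20):
    x0,y0,x1,y1=box; c=p['color'][y0:y1,x0:x1]; m=f(c.astype(int)).astype(np.uint8)
    k,l,st,ce=cv2.connectedComponentsWithStats(m); out=[]
    for i in range(1,k):
        if st[i,4]>=amin:
            ys,xs=np.where(l==i); r=cv2.minAreaRect(np.c_[xs+x0,ys+y0].astype(np.float32)); out.append((st[i,4],ce[i]+[x0,y0],r))
    return sorted(out,key=lambda o:-o[0])
def rectworld(p,r,z):
    b=cv2.boxPoints(r); w=np.array([ray(p,q,z) for q in b]); c=w.mean(0)
    e=[w[1]-w[0],w[2]-w[1]]; n=[np.linalg.norm(v) for v in e]; a=e[int(np.argmax(n))]
    return c.round(4),np.degrees(np.arctan2(a[1],a[0])).round(1)%180,np.round(sorted(n),4)
E
python3 - <<'E'
from h import *
p=np.load('w1.npy',allow_pickle=True).item()
for t in (40,60): print('key',[(b[0],b[1].round(1),rectworld(p,b[2],.09)) for b in blobs(p,(225,95,290,162),lambda c:c.max(2)<t)][:2])
print('bases',[(b[0],b[1].round(1),rectworld(p,b[2],.059)) for b in blobs(p,(365,110,505,160),lambda c:c.max(2)<45,60)])
print('plug',[(b[0],b[1].round(1),rectworld(p,b[2],.058)) for b in blobs(p,(420,50,470,95),lambda c:c[:,:,0]-c[:,:,2]>50)])
print('bezel',[(b[0],b[1].round(1),rectworld(p,b[2],.058)) for b in blobs(p,(420,50,470,95),lambda c:c.min(2)>150)])
for n,u in dict(sq=(389,135),bar=(433,135),rd=(481,135)).items(): print(n,ray(p,u,.067).round(4))
save('w1c.png',cv2.resize(p['color'][40:170,350:512],(800,642))[:600])
save('w1k.png',cv2.resize(p['color'][95:165,220:300],(640,560)))
E
```

```text
key [(np.int32(226), array([257. , 134.8]), (array([0.4469, 0.3429, 0.09  ]), np.float64(72.1), array([0.0094, 0.0301])))]
key [(np.int32(279), array([257.1, 134.9]), (array([0.4469, 0.3429, 0.09  ]), np.float64(72.2), array([0.011 , 0.0316])))]
bases [(np.int32(496), array([428.4, 135.7]), (array([0.5396, 0.147 , 0.059 ]), np.float64(132.7), array([0.0333, 0.0366]))), (np.int32(366), array([383.5, 134.9]), (array([0.5155, 0.1956, 0.059 ]), np.float64(46.69999999999999), array([0.0344, 0.0347]))), (np.int32(306), array([469.3, 134.4]), (array([0.5639, 0.0983, 0.059 ]), np.float64(133.0), array([0.0321, 0.0376])))]
plug [(np.int32(238), array([442.6,  71.7]), (array([0.6052, 0.1807, 0.058 ]), np.float64(38.80000000000001), array([0.0185, 0.0208])))]
bezel [(np.int32(1836), array([445.3,  71.7]), (array([0.6057, 0.1774, 0.058 ]), np.float64(116.4), array([0.0486, 0.0559])))]
sq [0.5163 0.1982 0.067 ]
bar [0.5401 0.1503 0.067 ]
rd [0.5659 0.0981 0.067 ]
```

View pics/w1k.png

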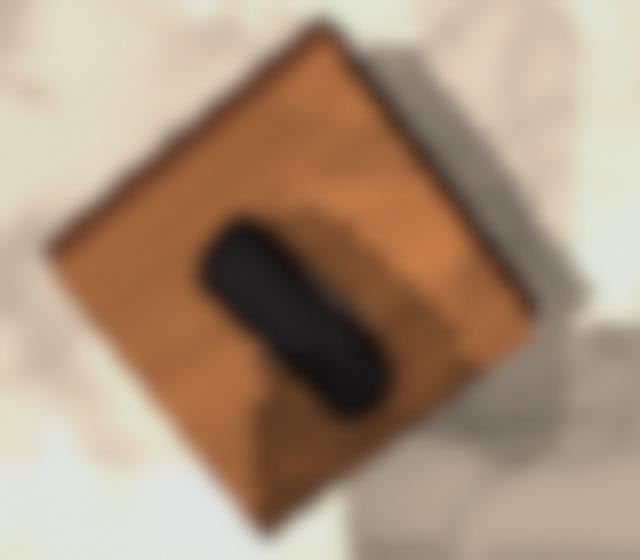

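Key found at (0.447, 0.343) with yaw about 72°. The box yaw is 26.4°, which the tool yaw already matches. Going to the round button.

Request:
servo_tool([
  [1, 3, 17, 0, 0, 0, 0],
  [1, 6, 34, 0, 0, 0, 0],
  [1, 6, 34, 0, 0, 0, 0],
  [1, 6, 34, 10, 0, 0, 0],
  [1, 6, 34, 15, 0, 0, 0],
  [1, 6, 34, 20, 0, 0, 0],
  [1, 6, 34, 25, 0, 0, 0],
  [1, 6, 34, 25, 0, 0, 0],
  [1, 3, 19.4, 25, 0, 0, 0],
  [1, 0, 0, 25, 0, 0, 0],
  [1, 0, 0, 12, 0, 0, 0],
  [1, 0, 0, 0, 0, 0, 0],
  [1, 0, 0, 0, 0, 0, 0],
])

```text
t: 4.4
eef_pos: [0.5642, 0.1, 0.0823]
ee_rot: [3.141, 0.002, 0.464]
force: [1.1, -0.6, -0.3]
width: 0.0006
gripper_force: 0.0
```

Run:
```python
from h import *
s=arm.get_state(); print(s['t'],s['eef_pos'],s['ee_rot'],s['force'])
p=arm.grab_frame('wrist')
for q,z in [('keyway',.054),('lock_face',.058),('round_top',.067),('square_top',.067),('bar_top',.067)]:
    for d in arm.recognise(q,p)[:2]: print(q,round(d['conf'],2),world(p,d['at']).round(4),pix(p,world(p,d['at'])).round())
save('w2.png',p['color']); np.save('w2.npy',p,allow_pickle=True)
```

```text
4.4 [0.56416173 0.10000164 0.08231032] [3.14126874e+00 1.56974362e-03 4.64080534e-01] [ 1.1017728  -0.55678102 -0.26477566]
keyway 0.78 [0.6063 0.1781 0.0521] [179. 121.]
lock_face 0.91 [0.6026 0.1734 0.0581] [182. 130.]
round_top 0.92 [0.5675 0.1018 0.0689] [254. 224.]
square_top 0.96 [0.5197 0.1973 0.0659] [104. 222.]
square_top 0.2 [0.4576 0.3081 0.0064] [  3. 202.]
bar_top 0.76 [0.5466 0.1479 0.0645] [183. 219.]
```

View pics/w2.png

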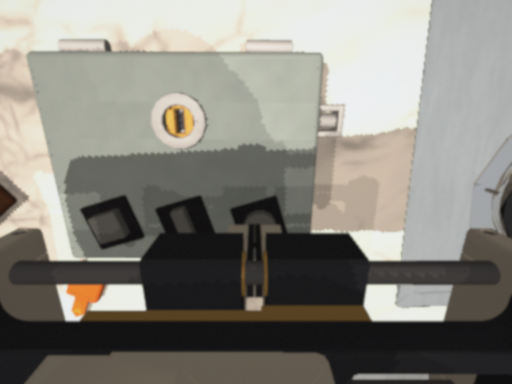

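The view shows the round button right under the fingers. The lock slot is at (179,121), with its slot along the box's x. Press.

Request:
servo_tool([
  [1, 0, 0, 9, 0, 0, 0],
  [1, 0, 0, 6, 0, 0, 0],
  [1, 0, 0, 4, 0, 0, 0],
  [1, 0, 0, 3, 0, 0, 0],
  [1, 0, 0, 0, 0, 0, 0],
  [1, 0, 0, 0, 0, 0, 0],
])

```text
t: 5.2
eef_pos: [0.5643, 0.1004, 0.062]
ee_rot: [3.141, -0.0, 0.465]
force: [-8.1, 2.5, 17.1]
width: 0.0004
gripper_force: 8.7
```

Request:
servo_tool([
  [1, 0, 0, -10, 0, 0, 0],
  [1, 0, 0, -12, 0, 0, 0],
  [1, 0, -22, 0, 0, 0, 0],
  [1, 0, -33, 0, 0, 0, 0],
  [1, 0, -33, 0, 0, 0, 0],
  [1, 0, -21, 0, 0, 0, 0],
  [1, 0, 0, 0, 0, 0, 0],
  [1, 0, 0, 9, 0, 0, 0],
  [1, 0, 0, 6, 0, 0, 0],
  [1, 0, 0, 4, 0, 0, 0],
  [1, 0, 0, 3, 0, 0, 0],
  [1, 0, 0, 0, 0, 0, 0],
  [1, 0, 0, 0, 0, 0, 0],
])

```text
t: 6.28
eef_pos: [0.5154, 0.1971, 0.0619]
ee_rot: [-3.142, 0.0, 0.464]
force: [-10.1, 2.1, 21.4]
width: 0.0004
gripper_force: 10.4
```

Request:
servo_tool([
  [1, 0, 0, -10, 0, 0, 0],
  [1, 0, 0, -12, 0, 0, 0],
  [1, 0, 18, 0, 0, 0, 0],
  [1, 0, 22, 0, 0, 0, 0],
  [1, 0, 14.5, 0, 0, 0, 0],
  [1, 0, 0, 0, 0, 0, 0],
  [1, 0, 0, 9, 0, 0, 0],
  [1, 0, 0, 6, 0, 0, 0],
  [1, 0, 0, 4, 0, 0, 0],
  [1, 0, 0, 3, 0, 0, 0],
  [1, 0, 0, 0, 0, 0, 0],
  [1, 0, 0, 0, 0, 0, 0],
])

```text
t: 7.28
eef_pos: [0.5396, 0.1487, 0.0619]
ee_rot: [3.14, 0.001, 0.466]
force: [-5.0, -4.1, 18.1]
width: 0.0006
gripper_force: 9.2
```

Request:
servo_tool([
  [1, 0, 0, -15, 0, 0, 0],
  [1, 0, 0, -30, 0, 0, 0],
  [-1, -4, -20, -30, 0, 0, 0],
  [-1, -5, -35, -30, 0, 0, 0],
  [-1, -5, -35, -20, 0, 0, 0],
  [-1, -5, -35, 0, 0, 0, 0],
  [-1, -4, -35, 0, 0, 0, 0],
  [-1, -2, -27, 0, 0, 0, 0],
  [-1, 0, 0, 0, 0, 0, -6.6],
  [-1, 0, 0, 0, 0, 0, -6.6],
  [-1, 0, 0, 0, 0, 0, -6.6],
  [-1, 0, 0, 0, 0, 0, -6.6],
  [-1, 0, 0, 0, 0, 0, -6.6],
  [-1, 0, 0, 0, 0, 0, -6.6],
  [-1, 0, 0, 0, 0, 0, -6.2],
  [-1, 0, 0, 0, 0, 0, 0],
  [-1, 0, 0, 0, 0, 0, 0],
])

```text
t: 8.7
eef_pos: [0.4354, 0.3023, 0.1821]
ee_rot: [-3.141, 0.001, 1.261]
force: [-0.3, 0.1, 0.0]
width: 0.0872
gripper_force: 0.0
```

Run:
```python
from h import *
s=arm.get_state(); print(s['t'],s['q'].round(3),s['eef_pos'],s['ee_rot'],s['width'])
p=arm.grab_frame('wrist')
T=R.from_euler('xyz',s['ee_rot']).as_matrix()
u=pix(p,[.447,.343,.09]).astype(int); print(u)
for t in (45,60):
  for b in blobs(p,(u[0]-45,u[1]-45,u[0]+45,min(u[1]+45,384)),lambda c:c.max(2)<t,150)[:3]:
    w=rectworld(p,b[2],.09); print(b[0],b[1].round(1),w, T.T@(w[0]-s['eef_pos'])*1000)
save('w3.png',p['color']); np.save('w3.npy',p,allow_pickle=True)
```

```text
8.7 [ 0.977  0.156 -0.37  -0.    -1.045  1.855] [0.43536    0.30228642 0.18208897] [-3.14122894e+00  7.34472842e-04  1.26094203e+00] 0.087220101084329
[252 151]
346 [252.2 148.9] (array([0.447 , 0.3453, 0.09  ]), np.float64(72.4), array([0.0092, 0.0327])) [44.58208013 -1.99653539 92.0569845 ]
378 [252.1 148.9] (array([0.4475, 0.3451, 0.09  ]), np.float64(72.5), array([0.0101, 0.0327])) [44.54406448 -1.45936243 92.05681705]
```

View pics/w3.png

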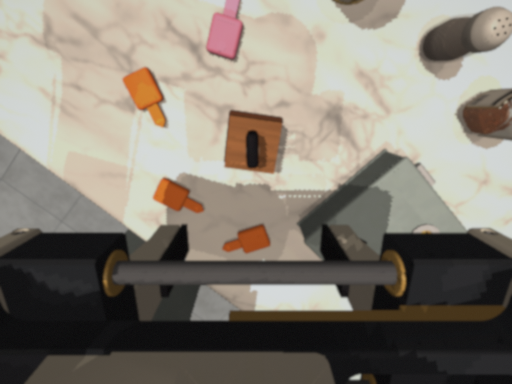

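The view shows the key's bow at (252,149), aligned with the tool. Descend and grip.

Request:
servo_tool([
  [-1, 15, -0.5, 5, 0, 0, 0],
  [-1, 20, -0.7, 15, 0, 0, 0],
  [-1, 9, -0.5, 25, 0, 0, 0],
  [-1, 0, 0, 25, 0, 0, 0],
  [-1, 0, 0, 25, 0, 0, 0],
  [-1, 0, 0, 20, 0, 0, 0],
  [-1, 0, 0, 10, 0, 0, 0],
  [-1, 0, 0, 4, 0, 0, 0],
  [-1, 0, 0, 0, 0, 0, 0],
  [1, 0, 0, 0, 0, 0, 0],
  [1, 0, 0, 0, 0, 0, 0],
  [1, 0, 0, 0, 0, 0, 0],
  [1, 0, 0, 0, 0, 0, 0],
  [1, 0, 0, 0, 0, 0, 0],
  [1, 0, 0, 0, 0, 0, 0],
  [1, 0, 0, 0, 0, 0, 0],
], squeeze=45)

```text
t: 10.08
eef_pos: [0.4475, 0.3446, 0.0539]
ee_rot: [3.142, -0.0, 1.264]
force: [-1.0, 0.2, 0.1]
width: 0.0464
gripper_force: 0.0
```

Request:
servo_tool([
  [1, 0, 0, 0, 0, 0, 0],
  [1, 0, 0, 0, 0, 0, 0],
  [1, 0, 0, 0, 0, 0, 0],
  [1, 0, 0, 0, 0, 0, 0],
  [1, 0, 0, 0, 0, 0, 0],
  [1, 0, 0, 0, 0, 0, 0],
])

```text
t: 10.58
eef_pos: [0.4471, 0.3447, 0.0536]
ee_rot: [-3.141, 0.0, 1.263]
force: [-3.9, 1.1, 2.3]
width: 0.0115
gripper_force: 45.0
```

Request:
servo_tool([
  [1, 0, 0, -8, 0, 0, 0],
  [1, 0, 0, -15, 0, 0, 0],
  [1, 0, 0, -25, 0, 0, 0],
  [1, 0, 0, -25, 0, 0, 0],
  [1, 0, 0, -25, 0, 0, 0],
  [1, 0, 0, -8, 0, 0, 6.6],
  [1, 0, 0, 0, 0, 0, 6.6],
  [1, 0, 0, 0, 0, 0, 6.6],
  [1, 0, 0, 0, 0, 0, 6.6],
  [1, 0, 0, 0, 0, 0, 6.6],
  [1, 0, 0, 0, 0, 0, 6.6],
  [1, 0, 0, 0, 0, 0, 6.2],
  [1, 0, 0, 0, 0, 0, 0],
  [1, 0, 0, 0, 0, 0, 0],
])

```text
t: 11.75
eef_pos: [0.4476, 0.3444, 0.1601]
ee_rot: [3.142, -0.0, 0.468]
force: [-0.1, 0.5, -0.4]
width: 0.0118
gripper_force: 45.0
```

Run:
```python
from h import *
s=arm.get_state(); print(s['t'],s['eef_pos'],s['ee_rot'],s['width'],s['force'])
p=np.load('w2.npy',allow_pickle=True).item()
print('center',ray(p,(179,121),.058))
print('slot',[(b[1].round(1),rectworld(p,b[2],.054)) for b in blobs(p,(160,100,200,142),lambda c:c.max(2)<90,12)])
print('plug',[(b[0],b[1].round(1),rectworld(p,b[2],.054)) for b in blobs(p,(150,92,210,150),lambda c:c[:,:,0]-c[:,:,2]>60)])
print('bezel',[(b[0],b[1].round(1),rectworld(p,b[2],.058)) for b in blobs(p,(145,88,212,152),lambda c:(c.min(2)>150)|(c[:,:,0]-c[:,:,2]>60),300)])
e=lambda a,z:np.degrees(np.arctan2(*(ray(p,a[1],z)-ray(p,a[0],z))[[1,0]]))
print('lid edge yaw',e([(100,52),(300,53)],.055))
for c in ('side','wrist'):
    f=arm.grab_frame(c); np.save(c+'4.npy',f,allow_pickle=True)
    for q in ('key','key_tip'):
        for d in arm.recognise(q,f)[:4]: 
            w=world(f,d['at']); print(c,q,round(d['conf'],2),w.round(4),pix(f,w).round())
    if c=='side':
        u=pix(f,s['eef_pos']).astype(int); print(u); a=cv2.resize(f['color'][u[1]-50:u[1]+50,u[0]-50:u[0]+50],(512,512),interpolation=cv2.INTER_CUBIC)
save('s4.png',a)
```

```text
11.75 [0.44762166 0.34441039 0.16006501] [ 3.14156556e+00 -3.10984874e-04  4.67643035e-01] 0.011754459995343953 [-0.12066528  0.54906652 -0.35936269]
center [0.60721995 0.17714839 0.058     ]
slot [(array([178.7, 120.6]), (array([0.6068, 0.1782, 0.054 ]), np.float64(26.099999999999994), array([0.0032, 0.0137]))), (array([163.8, 121.5]), (array([0.6013, 0.187 , 0.054 ]), np.float64(29.19999999999999), array([0.0011, 0.0053])))]
plug [(np.int32(582), array([178.6, 120.8]), (array([0.6064, 0.178 , 0.054 ]), np.float64(22.599999999999994), array([0.0186, 0.021 ])))]
bezel [(np.int32(3739), array([176.7, 118.4]), (array([0.6072, 0.1778, 0.058 ]), np.float64(116.6), array([0.0403, 0.0421])))]
lid edge yaw -63.690492576105136
side key 0.65 [0.3266 0.2941 0.0093] [153. 230.]
side key 0.65 [0.3447 0.4264 0.0108] [159. 193.]
side key 0.64 [0.4533 0.4595 0.0094] [203. 181.]
side key 0.64 [0.3992 0.2036 0.0066] [194. 255.]
side key_tip 0.88 [0.3998 0.2058 0.012 ] [194. 252.]
side key_tip 0.77 [0.3405 0.4215 0.0114] [157. 195.]
side key_tip 0.67 [0.4561 0.457  0.0068] [205. 183.]
side key_tip 0.61 [0.436  0.3351 0.1689] [200. 147.]
[205 148]
wrist key 0.96 [0.3477 0.4359 0.0108] [153. 216.]
wrist key 0.73 [0.4572 0.3497 0.1928] [254. 248.]
wrist key 0.62 [0.4557 0.4659 0.009 ] [161. 126.]
wrist key_tip 0.87 [0.3462 0.431  0.0112] [156. 219.]
wrist key_tip 0.75 [0.4536 0.3496 0.1932] [251. 254.]
wrist key_tip 0.61 [0.4544 0.4604 0.0094] [165. 129.]
```

View pics/s4.png

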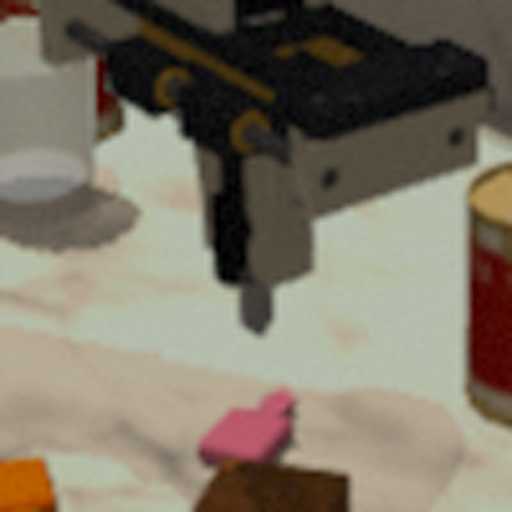

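The side view shows the key hanging straight, blade down. Now moving to a standoff just in front of the lock.

Request:
servo_tool([
  [1, 1, 12, 0, 0, 0, 0.5],
  [1, 2, 24, 0, 0, 0, 0],
  [1, 3, 34, 0, 0, 0, 0],
  [1, 4, 34, 0, 0, 0, 0],
  [1, 4, 34, 0, 0, 0, 0],
  [1, 4, 34, 6, 0, 0, 0],
  [1, 3, 28, 12, 0, 0, 0],
  [1, 1.2, 19.6, 15, 0, 0, 0],
  [1, 0, 0, 15, 0, 0, 0],
  [1, 0, 0, 0, 0, 0, 0],
  [1, 0, 0, 0, 0, 0, 0],
])

```text
t: 12.97
eef_pos: [0.5639, 0.1562, 0.1111]
ee_rot: [3.141, 0.002, 0.455]
force: [-0.1, 0.6, -0.0]
width: 0.0116
gripper_force: 45.0
```

Run:
```python
from h import *
s=arm.get_state(); print(s['t'],s['q'].round(3),s['eef_pos'],s['ee_rot'],s['width'],s['force'])
p=arm.grab_frame('wrist'); np.save('w5.npy',p,allow_pickle=True)
T=R.from_euler('xyz',s['ee_rot']).as_matrix()
print('tip pred',pix(p,s['eef_pos']+T@[0,0,.0316]), 'tcp',pix(p,s['eef_pos']),'lock pred',pix(p,[.6066,.1785,.054]))
u=pix(p,[.6066,.1785,.054]).astype(int)
print('slot',[(b[0],b[1].round(1),rectworld(p,b[2],.054)) for b in blobs(p,(u[0]-15,u[1]-15,u[0]+15,u[1]+15),lambda c:c.max(2)<90,15)])
print('plug',[(b[0],b[1].round(1),rectworld(p,b[2],.054)) for b in blobs(p,(u[0]-35,u[1]-35,u[0]+35,u[1]+35),lambda c:c[:,:,0]-c[:,:,2]>60,100)])
for q in('key_tip','keyway'):
    for d in arm.recognise(q,p)[:2]: w=world(p,d['at']); print(q,round(d['conf'],2),w.round(4),pix(p,w).round())
save('w5.png',cv2.resize(p['color'][60:310,156:356],(480,600),interpolation=cv2.INTER_CUBIC))
```

```text
12.9667 [ 0.604  0.313 -0.34   0.    -0.919  1.421] [0.56385718 0.15620771 0.11110975] [3.14119024e+00 1.99209819e-03 4.54971676e-01] 0.01158562748665792 [-0.1011885   0.56330295 -0.03510673]
tip pred [254.32870119 218.52634272] tcp [254.33936    237.78749168] lock pred [252.75214163 150.63169373]
slot [(np.int32(64), array([253., 151.]), (array([0.6073, 0.1782, 0.054 ]), np.float64(26.19999999999999), array([0.004 , 0.0113])))]
plug [(np.int32(359), array([253.1, 150.7]), (array([0.6067, 0.1783, 0.054 ]), np.float64(26.69999999999999), array([0.0175, 0.0202])))]
key_tip 0.9 [0.3405 0.2897 0.0064] [ 71. 304.]
key_tip 0.67 [0.5732 0.1607 0.1452] [254. 251.]
keyway 0.85 [0.6053 0.1778 0.0516] [253. 152.]
```

View pics/w5.png

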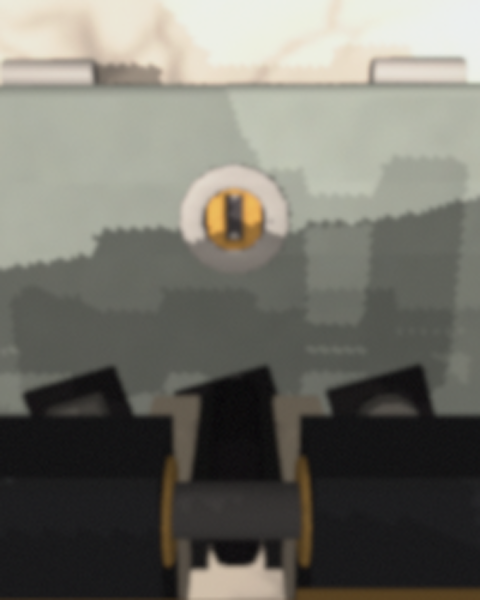

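The slot is at (253,151), which is nearly in line with the tool's column at 254. Offset to the lock: x +48, y −1.

Request:
servo_tool([
  [1, 8, -0.3, 0, 0, 0, 0],
  [1, 16, -0.4, 0, 0, 0, 0],
  [1, 16, -0.3, 0, 0, 0, 0],
  [1, 8, 0, 5, 0, 0, 0],
  [1, 0, 0, 8, 0, 0, 0],
  [1, 0, 0, 5, 0, 0, 0],
  [1, 0, 0, 3, 0, 0, 0],
  [1, 0, 0, 2, 0, 0, 0],
  [1, 0, 0, 2, 0, 0, 0],
  [1, 0, 0, 2, 0, 0, 0],
  [1, 0, 0, 0, 0, 0, 0],
])

```text
t: 14.03
eef_pos: [0.6066, 0.179, 0.0845]
ee_rot: [3.142, 0.0, 0.456]
force: [-0.2, -0.8, -0.7]
width: 0.0116
gripper_force: 45.0
```

Request:
servo_tool([
  [1, 0, 0, 2, 0, 0, 0],
  [1, 0, 0, 2, 0, 0, 0],
  [1, 0, 0, 2, 0, 0, 0],
  [1, 0, 0, 0, 0, 0, 0],
])

```text
t: 14.37
eef_pos: [0.607, 0.1789, 0.0784]
ee_rot: [3.141, -0.0, 0.456]
force: [1.9, -2.0, -1.2]
width: 0.0121
gripper_force: 45.0
```

Request:
servo_tool([
  [1, 0, 0.5, 2, 0, 0, 0],
  [1, 0, 0, 2, 0, 0, 0],
  [1, 0, 0, 2, 0, 0, 0],
  [1, 0, 0, 1, 0, 0, 0],
  [1, 0, 0, 0, 0, 0, 0],
])

```text
t: 14.78
eef_pos: [0.6079, 0.1793, 0.0725]
ee_rot: [3.141, -0.002, 0.456]
force: [0.8, -0.5, 4.5]
width: 0.0118
gripper_force: 45.0
```

Request:
servo_tool([
  [1, 0, 0.4, 2, 0, 0, 1],
  [1, 0, -0.4, 2, 0, 0, -1],
  [1, 0, -0.4, 2, 0, 0, -1],
  [1, 0, 0.4, 2, 0, 0, 1],
  [1, 0, 0, 0, 0, 0, 0],
])

```text
t: 15.2
eef_pos: [0.6085, 0.1795, 0.0662]
ee_rot: [3.141, -0.004, 0.456]
force: [-2.6, 0.0, 15.6]
width: 0.0117
gripper_force: 45.0
```

Request:
servo_tool([
  [1, 0, 0.4, 1.5, 0, 0, 1],
  [1, 0, -0.4, 1.5, 0, 0, -1],
  [1, 0, -0.4, 1, 0, 0, -1],
  [1, 0, 0.4, 1, 0, 0, 1],
  [1, 0, 0, 0, 0, 0, 0],
])

```text
t: 15.62
eef_pos: [0.6087, 0.1797, 0.0615]
ee_rot: [3.141, -0.004, 0.456]
force: [-3.1, 0.3, 18.4]
width: 0.0116
gripper_force: 45.0
```

Request:
servo_tool([
  [1, 0, 0.4, 1, 0, 0, 1],
  [1, 0, -0.4, 1, 0, 0, -1],
  [1, 0, -0.4, 0.5, 0, 0, -1],
  [1, 0, 0.4, 0, 0, 0, 1],
  [1, 0, 0, 0, 0, 0, 0],
])

```text
t: 16.03
eef_pos: [0.6089, 0.1797, 0.0614]
ee_rot: [3.141, -0.005, 0.457]
force: [-10.4, -0.6, 35.5]
width: 0.0117
gripper_force: 45.0
```

Run:
```python
from h import *
s=arm.get_state(); print(s['eef_pos'],s['q'].round(3),s['moment'])
f=arm.grab_frame('side'); u=pix(f,s['eef_pos']).astype(int)
print(u); save('s6.png',cv2.resize(f['color'][u[1]-35:u[1]+25,u[0]-40:u[0]+40],(800,600),interpolation=cv2.INTER_CUBIC))
```

```text
[0.60888005 0.17971786 0.06139953] [ 0.595  0.435 -0.283  0.002 -0.847  1.431] [-0.35613731  4.05653664  0.15603059]
[303 225]
```

View pics/s6.png

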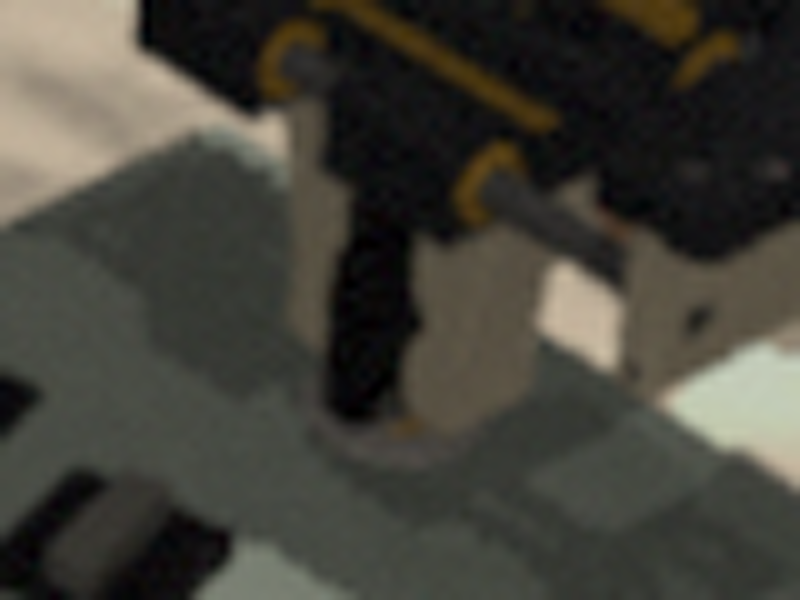

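Home: z stops hard at 0.0614 while the force doubles, and the side view shows the bow sitting on the bezel. Ease the push a little before turning.

Request:
servo_tool([
  [1, -0.7, 0, -0.8, 0, 0, 0],
  [1, -0.5, 0, -0.7, 0, 0, 0],
  [1, 0, 0, 0, 0, 0, 0],
], squeeze=55)

```text
t: 16.33
eef_pos: [0.6088, 0.1797, 0.0615]
ee_rot: [3.141, -0.007, 0.457]
force: [-2.3, -0.6, 20.6]
width: 0.0118
gripper_force: 55.0
```

Request:
servo_tool([
  [1, 0, 0, 0, 0, 0, 4],
  [1, 0, 0, 0, 0, 0, 5],
  [1, 0, 0, 0, 0, 0, 5],
  [1, 0, 0, 0, 0, 0, 5],
  [1, 0, 0, 0, 0, 0, 5],
  [1, 0, 0, 0, 0, 0, 5],
  [1, 0, 0, 0, 0, 0, 5],
  [1, 0, 0, 0, 0, 0, 0],
])

```text
t: 17.0
eef_pos: [0.6092, 0.1781, 0.0615]
ee_rot: [-3.14, -0.006, -0.142]
force: [1.5, -6.0, 20.3]
width: 0.0116
gripper_force: 55.0
```

Request:
servo_tool([
  [1, 0, 0.4, 0, 0, 0, 5],
  [1, 0, 0.4, 0, 0, 0, 5],
  [1, 0, 0, 0, 0, 0, 5],
  [1, 0, 0, 0, 0, 0, 5],
  [1, 0, 0, 0, 0, 0, 5],
  [1, 0, 0, 0, 0, 0, 5],
  [1, 0, 0, 0, 0, 0, 5],
  [1, 0, 0, 0, 0, 0, 5],
  [1, 0, 0, 0, 0, 0, 0],
])

```text
t: 17.75
eef_pos: [0.6083, 0.1764, 0.0614]
ee_rot: [-3.139, -0.004, -0.84]
force: [-0.1, -9.9, 23.0]
width: 0.0117
gripper_force: 55.0
```

```bash
python3 -c "
from h import *
s=arm.get_state(); print(s['q'].round(3),s['moment'],s['force'])"
```

```text
[ 0.592  0.434 -0.287  0.005 -0.847  0.136] [-3.48624289  0.14555018 -0.06047787] [-0.06456364 -9.87744321 22.96439954]
```

Request:
servo_tool([
  [1, 0.5, 0.5, 0, 0, 0, 5],
  [1, 0.5, 0.5, 0, 0, 0, 5],
  [1, 0.3, 0, 0, 0, 0, 5],
  [1, 0, 0, 0, 0, 0, 5],
  [1, 0, 0, 0, 0, 0, 4],
  [1, 0, 0, 0, 0, 0, 0],
  [1, 0, 0, 0, 0, 0, 0],
])

```text
t: 18.33
eef_pos: [0.6075, 0.1756, 0.0615]
ee_rot: [-3.138, -0.001, -1.254]
force: [-5.0, -3.9, 25.3]
width: 0.012
gripper_force: 55.0
```

```bash
python3 -c "
from h import *
s=arm.get_state(); print(s['q'].round(3),s['moment'],s['force'], np.cross(s['eef_pos'],s['force']))"
```

```text
[ 0.591  0.433 -0.288  0.003 -0.847 -0.276] [-1.71287124  2.04207633 -0.04536933] [-4.98064378 -3.90925035 25.3344019 ] [  4.68810539 -15.69582441  -1.50029688]
```

Request:
servo_tool([
  [1, 0, 0.5, 0, 0, 0, 3],
  [1, 0, 0, 0, 0, 0, 3],
  [1, 0, 0, 0, 0, 0, 0],
  [1, 0, 0, 0, 0, 0, 0],
])

```text
t: 18.67
eef_pos: [0.6071, 0.1755, 0.0614]
ee_rot: [-3.137, -0.001, -1.358]
force: [-4.9, -4.8, 24.9]
width: 0.0117
gripper_force: 55.0
```

```bash
python3 -c "
from h import *
s=arm.get_state(); print(s['q'].round(3),s['moment'],s['force'])"
```

```text
[ 0.591  0.432 -0.289  0.003 -0.846 -0.38 ] [-1.64154673  1.8029244   0.14996946] [-4.90893103 -4.81779723 24.87174381]
```

Request:
servo_tool([
  [1, 0, 0, 0, 0, 0, 3],
  [1, 0, 0, 0, 0, 0, 2],
  [1, 0, 0, 0, 0, 0, 0],
  [1, 0, 0, 0, 0, 0, 0],
])

```text
t: 19.0
eef_pos: [0.607, 0.1755, 0.0615]
ee_rot: [-3.138, -0.001, -1.444]
force: [-4.7, -4.1, 25.4]
width: 0.0118
gripper_force: 55.3
```

Run:
```python
from h import *
s=arm.get_state(); print(s['q'].round(3),s['moment'],s['force'])
f=arm.grab_frame('wrist'); u=pix(f,s['eef_pos'])
save('w7.png',f['color'])
```

```text
[ 0.591  0.432 -0.289  0.003 -0.847 -0.467] [-1.52109497  2.11961667  0.77013265] [-4.73731171 -4.14249071 25.35813858]
```

View pics/w7.png

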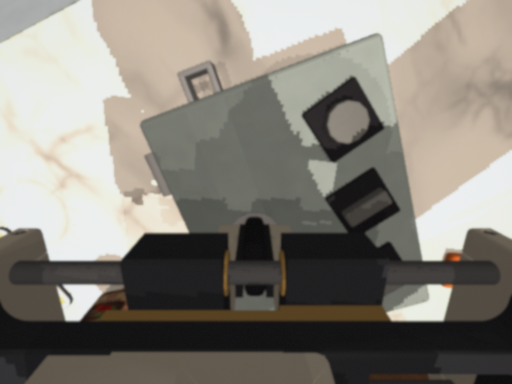

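The moment climbed to 0.77 N m, so the lock is at its stop. The view shows the keeper at (200,85) empty, so the bolt is withdrawn. Handing in.

```bash
python3 -c "
from h import *
print(arm.job_done())"
```

```text
the job is handed in; nothing more can be done
None
```

I pressed round, square, then bar fully down, pushed the key fully home and turned it clockwise to its stop; I handed the job in at about 19 s with the key still gripped and held turned, and no verdict came back.

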